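# Lock the enrolment webcam onto the desk rail

### The arm

A 6-joint arm with a two-finger parallel gripper is mounted at the origin on the work surface. World frame = base frame: x ahead of the robot, y to its left, z up, the work surface at z = 0. Lengths are in m, angles in rad, forces in N, time in s.
With the tool pointing down it reaches from about 0.4 to 0.825 m from the base axis. Payload 7 kg.
Tool frame: the origin (TCP) lies on the mounting face of the last link; the fingertips stand 178 mm ahead of it and the grasp point (between the pads) lies 159 mm ahead of it; z points along the fingers, y is the direction in which the jaws open and shut (so a half turn about z gives the same grasp; the last joint's range is limited). The gripper opens to 88 mm and grips with 3 to 60 N. Pads are 19 mm wide; open, the fingers measure 130 mm over their backs; the gripper's body (78 mm by 193 mm) begins 47 mm behind the grasp point.
Start: joints at [-1, 0.359, 0.012, 0, -1.224, -0.288], TCP at [0.188, -0.648, 0.405] pointing down, gripper open.
Joint ranges: [-3.07, 3.07], [-1.43, 2.12], [-1.02, 1.25], [-3.03, 1.67], [-3.05, -0], [-3.03, 3.03]. Speed limits (rad/s): [2.39, 2.39, 3.01, 3.14, 3.14, 3.14].

### API

Orientations are given as [roll, pitch, yaw] about the fixed x, y, z axes, in that order (R = Rz(yaw) Ry(pitch) Rx(roll)).
In Python, from station import * gives the robot as it stands.
- The arm moves only by the tool arm_command, never from a script. Its argument "targets" is a list of rows, each a list of 3 entries, a list of its own where there are three numbers: the turn, a rotation vector about the world's x, y, z in rad, then the shift along the world's x, y, z in mm, then the closure, from 0 (fully open) to 1 (shut). In form: [[[wx, wy, wz], [tx, ty, tz], fingers], ...]. A call has 1 to 8 rows; each row shifts and turns the commanded pose from where the row before left it; what a row does not reach is not made up. A row lasts 1/10 s, in which the tool goes at most 50 mm and 8.59 degrees, less where a joint would pass 70% of its speed; a pose out of reach is approached as far as the arm can. A call with a gripper value outside its range is refused whole. The fingers move at their own pace and stop on an object; "squeeze" is the grip in N (left out, the last holds). Time passes only in rows, so rows that do not move let the fingers close. It gives the time, the measured TCP pose, the force and the opening at its end, in the units of the state.
- get_state(): the state, without advancing time (a new reading comes with each control period).
- grab_frame(name): name is "side" or "top"; returns (picture, depth): 480x640x3 uint8, red, green, blue; 480x640 float32, m along the optical axis (not along the pixel's ray), 0 where there is no reading.
- camera_params(name): a dict with "mtx" (3x3 intrinsics, pixels), "k1" (the pictures are not rectified: a ray, as slopes to the right and down, at radius r is drawn at 1 + k1 r^2 times it, then the intrinsics apply), "eye" and "orientation" of the camera in the world. Camera axes: x right, y down, z forward; pixel columns grow to the right and rows downward; lengths in m; the calibration is good to about 2 mm. A picture is of the moment at which its call begins. camera_params takes no time and is no camera call.
- job_done(): hands the job in, once; it reports no verdict.
The state is a dict: "t": time; "q": joint angles; "qd": joint speeds; "joint_efforts": joint torques, N m; "eef_pos": TCP position; "ee_rot": TCP orientation; "force": force on the tool from outside, world axes, zero at the start; "moment": the same for the moment, N m; "width": finger opening in m.
Only numpy, scipy, OpenCV 4.12 (cv2) and the standard library are available. Lean on these libraries where they do the work, as an engineer would, in place of code of your own. Each camera call takes 0.05 s, during which the arm holds its last target.

### The job

Take the white webcam out of its grey parking block and put it on the aluminium rail: drop its T-foot into the wide mouth of the slot with the lens looking towards the rail's red end, then slide it along the slot, gently, until you feel it come up against the sprung stop hidden inside and press it in slightly, without ramming it home. There twist it a quarter turn clockwise (seen from above) so that the foot locks under the lips and the lens looks squarely across the rail to the far side, away from the robot, with the collar resting flat on the rail, and let go. Do not force it, and leave the fingerprint scanner, pen cup and stapler where they are.

Things in the scene. Friction and masses are not known exactly. Their poses are not given: they have to be found in the camera images.
- webcam_mid (a point): Centre of the white webcam's box, where to grip. Box 36 mm (x, lens axis) x 40 mm (y, grip across this) x 40 mm high (z up). A black lens barrel (28 mm diameter) stands out 7 mm at +x; a red mark on top runs along x. A black collar disc (40 mm diameter, 4 mm thick) has its underside 34 mm below this point. Starts upright in the dock, lens roughly to the robot's left (+y).
- webcam_foot (a point): Centre of the steel T-foot, on the webcam's vertical axis, 47 mm below webcam_mid, same axes. The foot is a bar 30 mm long (x) x 12 mm wide (y) x 6 mm high; its last 1.5 mm at each end are only 6 mm wide. A steel neck 8 mm in diameter and 10 mm long joins it to the collar above.
- webcam_lens (a point): Centre of the lens glass, 24.5 mm from webcam_mid along the webcam's +x.
- webcam: The whole webcam with foot, 70 mm high, 0.15 to 0.23 kg; origin on its vertical axis at the underside of the T-foot (50 mm below webcam_mid), x along the lens direction and the foot's long side, z up.
- dock: Grey parking block, fixed, 70 x 50 x 22 mm high, origin at the centre of its underside. Its recess, 34 x 16 mm (2 mm play round the foot), holds the foot; the collar rests on its top. Lift straight up 25 mm or more to clear it.
- rail: Fixed aluminium T-slot rail 50 mm wide (x), 308 mm long (y), 30 mm high; origin at the centre of its underside. +y along the slot to the red end (black end -y), +x the side away from the robot. Slot on the centre line, lips 7 mm thick (z 23 to 30 mm). With the collar resting on the rail, webcam_mid is 64 mm above the desk. Webcam and rail must not press on each other with 60 N or more.
- rail_mouth (a point): Middle of the slot's wide mouth, on the rail's top face, at rail y = -86 mm; same axes as the rail. The mouth is 14.4 mm wide; the foot drops in lengthwise (along y), its centre within 15 mm of this point along y. Towards +y the mouth tapers, from rail y = -50 to -38 mm, to the narrow slot.
- rail_slot (a point): Middle of the narrow slot, on the rail's top, at rail y = +19 mm; rail axes. From rail y = -38 to +76 mm the slot is 10.5 mm wide: only the neck passes, the foot runs under the lips. The channel there is 12 mm high (floor 3 mm under the foot) and 20 mm wide: turned over about 15 degrees the foot jams, except in the lock chamber.
- rail_stop (a point): NOT the stop itself but the middle of the stretch (rail y = +24 mm, top face) where it hides: slid to +y, the foot meets a sprung buffer with its centre anywhere from rail y = -11 to +59 mm. There the channel widens to a lock chamber: with the buffer pressed in 0.5 to 2.5 mm the foot turns 90 degrees clockwise (from above) to rigid end stops a few degrees on. The other way is blocked.
- buffer (a joint): How far the hidden sprung buffer is pushed in, m: 0 untouched (also after the foot has turned), rigid end at 0.006. It starts to yield at 2.3 N and gains 0.9 N per mm (4 N is 2 mm); it must never go in beyond 0.0055.
- scanner: Black fingerprint scanner, loose, 130 x 100 x 62 mm, green glass; leave alone. Origin at the centre of its underside.
- pencup: Blue pen cup, loose, 76 mm diameter, 95 mm high, with pens to about 140 mm; leave alone. Origin at the centre of its underside.
- stapler: Red and black stapler, loose, 130 x 34 x 41 mm; leave alone. Origin at the centre of its underside.
Not all that is in view belongs to the job. Of the things like the webcam, leave any that is orange, pink or purple; of the rest the larger one is meant.

How it is judged:
By the outcome, as a careful person would: the job done as asked, in the order asked, and still so for the second after the job is handed in, with the robot touching nothing.
It also fails if it takes over 64 s, if anything falls off the work surface, if the arm or the gripper's body presses on something with over 40 N, if the wrist force passes 120 N, or if a joint passes its speed limit or range.

## Working session

There is one attempt and no reset: what is moved stays moved. The work goes in short steps, Python scripts to look and compute and a tool call to move; the robot and the scene stay as the last step left them, time stands still between calls to the robot, and variables do not carry over. Pictures are saved under pics/ and viewed, and the job is handed in when it is done.

Besides the shell and the picture viewer there is one more tool, called after ">>>" as name(argument=value, ...) on one line, values as JSON. arm_command: Moves the arm, as the interface text tells. Its arguments: {"type":"object","properties":{"targets":{"type":"array"},"squeeze":{"type":"number"}},"required":["targets"]}

```bash
mkdir -p pics; ls; python3 - <<'E'
from station import *
import cv2,numpy as np
print(get_state())
for n in("side","top"):
    p,d=grab_frame(n); np.savez(f"pics/{n}0.npz",p=p,d=d)
    cv2.imwrite(f"pics/{n}0.png",p[:,:,::-1]); print(n,camera_params(n))
E
```

```text
pics
{'t': 0.0, 'q': array([-9.99893344e-01,  3.59408237e-01,  1.10245210e-02, -3.42643283e-04,
       -1.22411525e+00, -2.88098400e-01]), 'qd': array([-0.00079561,  0.00119086,  0.00027587, -0.00056953,  0.0004069 ,
        0.00111285]), 'joint_efforts': array([-2.40064801e-03, -5.82717848e+01,  2.93063021e+01,  6.99699238e+00,
        7.01095909e-03, -1.50698093e-04]), 'eef_pos': array([ 0.18829489, -0.64799138,  0.40369504]), 'ee_rot': array([ 3.13986866e+00, -1.74989116e-04, -2.85890462e+00]), 'force': array([ 0.7061934 , -0.47932296, -0.49548396]), 'moment': array([-0.00887516,  0.01763766, -0.0179496 ]), 'width': 0.08774301570208792}
side {'mtx': array([[515.94452313,   0.        , 314.28127534],
       [  0.        , 515.94452313, 235.64912537],
       [  0.        ,   0.        ,   1.        ]]), 'k1': -0.08913827469799306, 'eye': array([ 0.38311432, -0.77144347,  0.54393824]), 'orientation': array([-2.11308469,  0.00473168, -0.24922759])}
top {'mtx': array([[473.00677763,   0.        , 317.06534274],
       [  0.        , 473.00677763, 246.68604184],
       [  0.        ,   0.        ,   1.        ]]), 'k1': 0.017726625725651705, 'eye': array([0.41553508, 0.00372789, 0.91801392]), 'orientation': array([-2.96808464,  0.01696001, -1.55259401])}
```

View pics/top0.png

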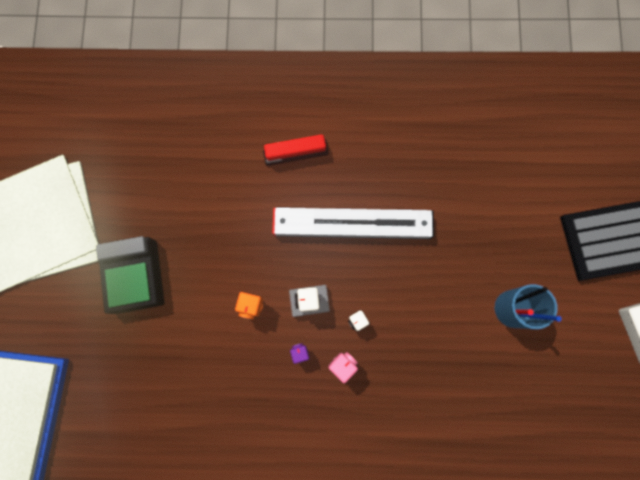

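View pics/side0.png

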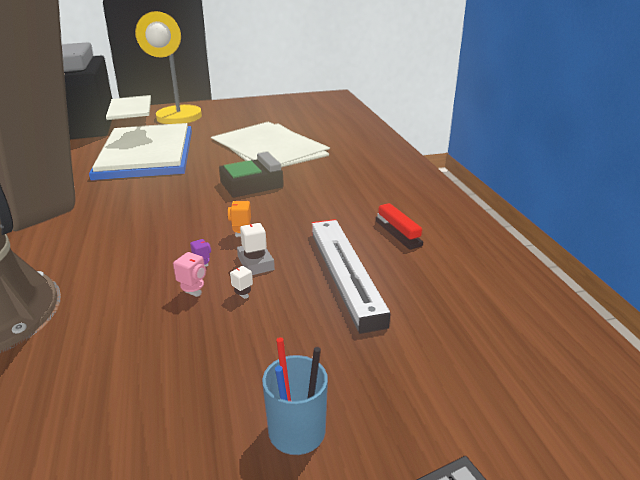

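Candidates in the top picture: white in the grey dock (307,299), small white (359,321), orange (248,305), purple (299,353) and pink (343,367). The one in the dock is the larger white one. I'll confirm it in a crop and measure it.

```bash
cat > h.py <<'E'
import numpy as np,cv2
from scipy.spatial.transform import Rotation as R
from station import *
def cloud(n,d):
    c=camera_params(n);K=c["mtx"];k=c["k1"]
    v,u=np.mgrid[0:480,0:640].astype(np.float64)
    pts=np.stack([u.ravel(),v.ravel()],1)[:,None]
    xy=cv2.undistortPoints(pts,K,np.array([k,0,0,0.])).reshape(480,640,2)
    P=np.dstack([xy*d[...,None],d])
    return P@R.from_euler("xyz",c["orientation"]).as_matrix().T+c["eye"]
def project(n,X):
    c=camera_params(n);Rm=R.from_euler("xyz",c["orientation"]).as_matrix()
    X=(np.atleast_2d(X)-c["eye"])@Rm
    s=X[:,:2]/X[:,2:]; s=s*(1+c["k1"]*(s**2).sum(1,keepdims=True))
    return s*c["mtx"][0,0]+c["mtx"][:2,2]
def rect(m,P):
    r=cv2.minAreaRect((P[m][:,:2]*1000).astype(np.float32)); return r
E
python3 - <<'E'
from h import *
f=np.load("pics/top0.npz");p,d=f["p"],f["d"];P=cloud("top",d)
s=np.load("pics/side0.npz");ps,ds=s["p"],s["d"];S=cloud("side",ds)
a=cv2.resize(p[270:400,220:380],(640,520),interpolation=cv2.INTER_CUBIC)
b=cv2.resize(ps[190:310,160:400],(800,400),interpolation=cv2.INTER_CUBIC)
cv2.imwrite("pics/ct.png",a[:,:,::-1]);cv2.imwrite("pics/cs.png",b[:,:,::-1])
print("desk z",np.median(P[380:460,200:500,2]),np.median(S[380:440,120:220,2]))
for (u,v) in [(307,299),(359,321),(248,305),(323,299),(300,215),(400,215),(294,310)]:
    print((u,v),P[v,u].round(4))
for n,Q,im in(("top",P,p),("side",S,ps)):
    x,y,z=Q[...,0],Q[...,1],Q[...,2]
    m=(z>.026)&(z<.036)&(x>.4)&(x<.56)&(y>-.25)&(y<.15)&(im.min(2)>120)
    print(n,"rail",m.sum(),rect(m,Q),np.median(z[m]))
    m=(z>.085)&(z<.105)&(x>.28)&(x<.42)&(y>-.03)&(y<.08)&(im.max(2)>60)
    print("cam top",m.sum(),rect(m,Q),np.median(z[m]),Q[m].mean(0))
    m=(z>.018)&(z<.0245)&(x>.28)&(x<.42)&(y>-.05)&(y<.1)
    print("dock",m.sum(),rect(m,Q))
    m=(z>.015)&(x>.27)&(x<.42)&(y>-.2)&(y<.2)
    print("all>15mm",m.sum())
E
```

```text
desk z -0.0005707297809562362 0.0010784010988866277
(307, 299) [0.4684 0.0368 0.0762]
(359, 321) [ 0.432  -0.0571  0.0508]
(248, 305) [0.4563 0.142  0.071 ]
(323, 299) [0.4723 0.0088 0.0222]
(300, 215) [0.6319 0.0555 0.0325]
(400, 215) [ 0.6354 -0.1368  0.0291]
(294, 310) [0.4509 0.0631 0.0196]
top rail 1 ((417.7305908203125, -52.79468536376953), (0.0, 0.0), 0.0) 0.03427668691786068
cam top 0 ((0.0, 0.0), (0.0, 0.0), 0.0) nan [nan nan nan]
dock 0 ((0.0, 0.0), (0.0, 0.0), 0.0)
all>15mm 2063
side rail 108 ((454.7742004394531, -18.4986572265625), (123.88992309570312, 41.57362365722656), 69.1039810180664) 0.030818398729814844
cam top 0 ((0.0, 0.0), (0.0, 0.0), 0.0) nan [nan nan nan]
dock 155 ((356.9816589355469, -0.8265953063964844), (98.19395446777344, 36.63935852050781), 80.87653350830078)
all>15mm 1305
  return _methods._mean(a, axis=axis, dtype=dtype,
  ret = ret.dtype.type(ret / rcount)
<stdin>:15: RuntimeWarning: Mean of empty slice.
  ret = um.true_divide(
```

View pics/ct.png

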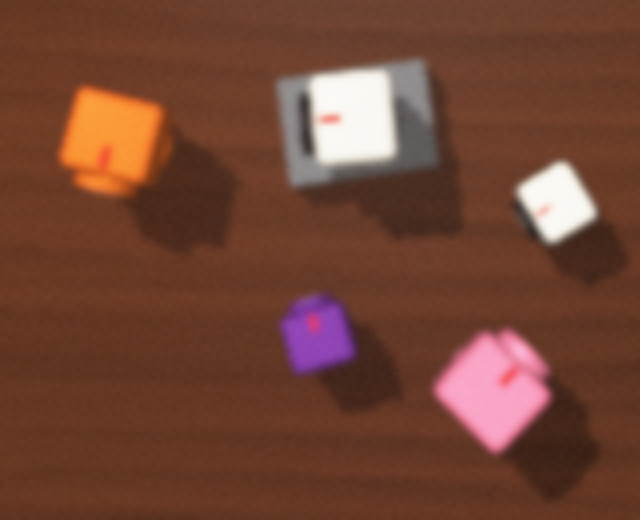

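View pics/cs.png

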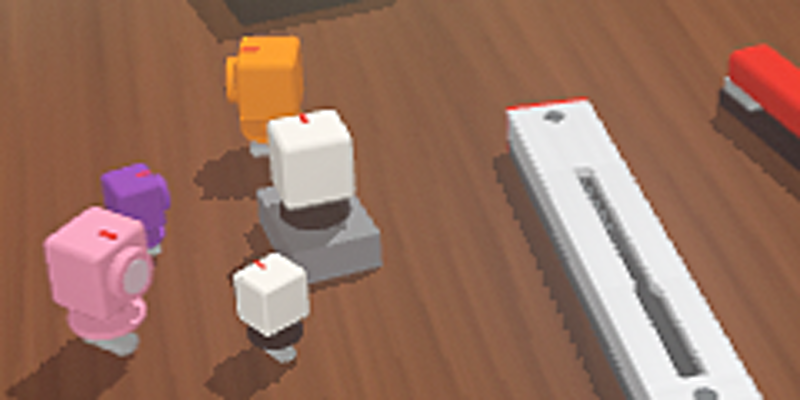

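The crops confirm the docked larger white webcam: lens to +y, top at z 0.076 as expected (22+34+20 mm). Now for precise poses, intersecting pixel rays with planes at known heights.

```bash
cat >> h.py <<'E'
def onplane(n,uv,z):
    c=camera_params(n)
    xy=cv2.undistortPoints(np.float64(uv).reshape(-1,1,2),c["mtx"],np.array([c["k1"],0,0,0.])).reshape(-1,2)
    r=np.c_[xy,np.ones(len(xy))]@R.from_euler("xyz",c["orientation"]).as_matrix().T
    return c["eye"]+r*((z-c["eye"][2])/r[:,2])[:,None]
def blob(mask,seed):
    n,l=cv2.connectedComponents(mask.astype(np.uint8)); return l==l[seed[1],seed[0]]
def box(n,m,z):
    v,u=np.nonzero(m); X=onplane(n,np.c_[u,v],z)[:,:2]*1000
    return cv2.minAreaRect(X.astype(np.float32))
E
python3 - <<'E'
from h import *
for n in("top","side"):
    f=np.load(f"pics/{n}0.npz");p,d=f["p"].astype(int),f["d"];P=cloud(n,d)
    br=(p.min(2)>(150 if n=="top" else 165))
    seeds={"top":((300,212),(312,303)),"side":((330,240),(253,232))}[n]
    m=blob(br,seeds[1]); print(n,"camtop",m.sum(),box(n,m,.076), "median z",np.median(P[m][:,2]))
    m=blob(br,seeds[0]); print(n,"rail",m.sum(),box(n,m,.030),"z",np.median(P[m][:,2]))
    x,y,z=np.moveaxis(P,2,0)
    for nm,zl,zh,x0,x1,y0,y1 in(("rail",.024,.036,.57,.70,-.25,.15),("camtop",.07,.082,.43,.51,.0,.08),("dock",.016,.026,.42,.52,-.02,.09)):
        mm=(z>zl)&(z<zh)&(x>x0)&(x<x1)&(y>y0)&(y<y1)
        print(" cloud",nm,mm.sum(),rect(mm,P),np.median(z[mm]))
    # slot
    dk=(p.max(2)<140)
    ov=p.astype(np.uint8).copy()
    cv2.imwrite(f"pics/{n}rail.png",cv2.resize(ov[195:250,260:445] if n=="top" else ov[215:335,300:400],None,fx=4,fy=4,interpolation=cv2.INTER_CUBIC)[:,:,::-1])
E
```

```text
top camtop 469 ((468.9629211425781, 35.10655212402344), (40.762611389160156, 39.06622314453125), 8.078633308410645) median z 0.07535959107679036
top rail 3677 ((620.8497314453125, -45.42747497558594), (301.0850524902344, 52.695655822753906), 89.90438079833984) z 0.029737695036103462
 cloud rail 3630 ((621.4031982421875, -46.55247497558594), (307.3467102050781, 51.1588020324707), 89.81209564208984) 0.029805167041000113
 cloud camtop 444 ((468.87847900390625, 35.65256118774414), (39.84632110595703, 38.00539016723633), 6.496338844299316) 0.07544380432376369
 cloud dock 458 ((470.0848693847656, 34.64252853393555), (49.927947998046875, 70.0406265258789), 8.897613525390625) 0.021770636634008134
side camtop 610 ((463.0479736328125, 4.2883453369140625), (100.72663879394531, 51.139625549316406), 82.11139678955078) median z 0.06704195526668855
side rail 2446 ((622.4690551757812, -44.96781921386719), (301.86297607421875, 51.724853515625), 89.81324005126953) z 0.03148870576975621
 cloud rail 2840 ((622.74609375, -46.15217590332031), (313.8199462890625, 51.48672103881836), 89.77076721191406) 0.03137697027694608
 cloud camtop 287 ((470.59344482421875, 32.616268157958984), (39.98613357543945, 38.42563247680664), 6.3635640144348145) 0.07689054642386656
 cloud dock 394 ((471.2814025878906, 33.929012298583984), (50.690025329589844, 74.5252685546875), 8.75969123840332) 0.023140757453127214
```

View pics/toprail.png

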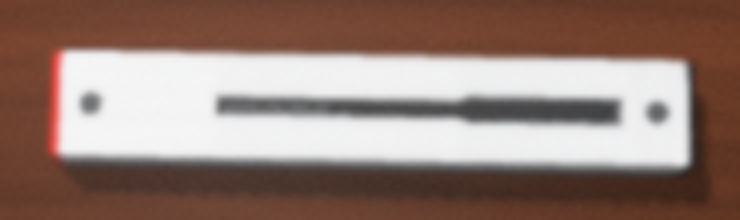

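View pics/siderail.png

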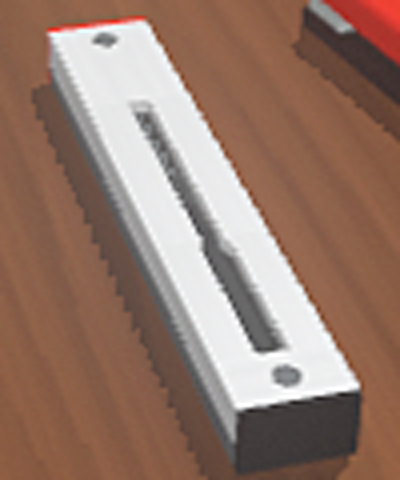

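```bash
python3 - <<'E'
from h import *
from scipy.ndimage import map_coordinates
# edges via subpixel along world-plane profiles
def prof(n,g,A,dirn,half,z):
    t=np.arange(-half,half,.1e-3); X=np.c_[A[0]+dirn[0]*t,A[1]+dirn[1]*t,np.full(len(t),z)]
    uv=project(n,X); return t,map_coordinates(g,[uv[:,1],uv[:,0]],order=1)
for n in("top","side"):
    f=np.load(f"pics/{n}0.npz");p=f["p"].astype(float);g=cv2.GaussianBlur(p.mean(2),(0,0),.7)
    ys=np.arange(-.18,.09,.005)
    for nm,x0,sg in(("far",.647,-1),("near",.597,1)):
        e=[]
        for y in ys:
            t,v=prof(n,g,(x0,y),(1,0),.008,.03); k=np.argmax(sg*np.gradient(v)); e.append(x0+t[k])
        c=np.polyfit(ys,e,1); r=np.array(e)-np.polyval(c,ys); k=abs(r)<.0015; c=np.polyfit(ys[k],np.array(e)[k],1)
        print(n,nm,"x@-.046",np.polyval(c,-.046).round(4),"yaw deg",(-np.degrees(c[0])).round(2))
    # ends
    for nm,y0 in(("red",.108),("black",-.2)):
        e=[]
        for x in np.arange(.603,.642,.003):
            t,v=prof(n,g,(x,y0),(0,1),.012,.03); k=np.argmax(abs(np.gradient(v))); e.append(y0+t[k])
        print(n,nm,np.median(e).round(4))
    # slot
    e=[];w=[];yy=np.arange(-.155,.03,.005)
    for y in yy:
        t,v=prof(n,g,(.622,y),(1,0),.014,.03); gr=np.gradient(v); a=t[np.argmin(gr)];b=t[np.argmax(gr)]; e.append(.622+(a+b)/2);w.append(b-a)
    print("slot",np.c_[yy*1000,np.array(e)*1000,np.array(w)*1000].round(1).tolist())
    t,v=prof(n,g,(.6215,-.16),(0,1),.02,.03);print("mouth start",-.16+t[np.argmin(np.gradient(v))])
    t,v=prof(n,g,(.6215,.03),(0,1),.02,.03);print("slot end",.03+t[np.argmax(np.gradient(v))])
    # webcam box top yaw and red mark
    m=(p[...,0]>150)&(p[...,1]<110)&(p[...,2]<110); 
    b=(p.min(2)>150)
    v,u=np.nonzero(m); X=onplane(n,np.c_[u,v],.076); k=(abs(X[:,0]-.469)<.03)&(abs(X[:,1]-.035)<.03)
    print("mark",X[k].mean(0),k.sum())
E
```

```text
top far x@-.046 0.6461 yaw deg -0.21
top near x@-.046 0.5938 yaw deg -0.25
top red 0.1055
top black -0.1974
slot [[-155.0, 619.8, 11.8], [-150.0, 619.7, 11.7], [-145.0, 620.5, 10.2], [-140.0, 619.6, 11.8], [-135.0, 619.5, 11.8], [-130.0, 619.4, 11.7], [-125.0, 619.4, 11.8], [-120.0, 619.3, 11.8], [-115.0, 619.2, 11.7], [-110.0, 619.2, 11.8], [-105.0, 619.1, 11.8], [-100.0, 620.0, 13.8], [-95.0, 619.9, 13.7], [-90.0, 619.9, 9.8], [-85.0, 620.8, 7.8], [-80.0, 620.7, 7.8], [-75.0, 620.6, 7.9], [-70.0, 620.6, 7.9], [-65.0, 620.5, 7.8], [-60.0, 620.4, 7.9], [-55.0, 620.3, 7.9], [-50.0, 620.3, 7.8], [-45.0, 620.2, 7.9], [-40.0, 620.2, 7.9], [-35.0, 620.0, 7.9], [-30.0, 620.0, 7.8], [-25.0, 621.6, 7.8], [-20.0, 619.8, 7.9], [-15.0, 620.6, 9.5], [-10.0, 620.7, 9.8], [-5.0, 620.6, 9.9], [0.0, 620.6, 9.9], [5.0, 620.5, 9.8], [10.0, 621.3, 8.2], [15.0, 620.3, 9.9], [20.0, 620.3, 9.8], [25.0, 621.9, 9.8]]
mouth start -0.1649000000000001
slot end 0.028599999999999886
mark [nan nan nan] 0
side far x@-.046 0.6487 yaw deg -0.23
side near x@-.046 0.5977 yaw deg -0.29
side red 0.1065
side black -0.195
[... 277 characters left out ...]
12.5], [-95.0, 622.9, 13.7], [-90.0, 621.4, 8.7], [-85.0, 622.9, 9.0], [-80.0, 622.7, 9.1], [-75.0, 621.9, 7.2], [-70.0, 622.6, 9.1], [-65.0, 623.1, 7.6], [-60.0, 623.6, 9.2], [-55.0, 623.0, 9.9], [-50.0, 623.0, 9.3], [-45.0, 621.9, 7.7], [-40.0, 622.6, 9.1], [-35.0, 622.4, 9.4], [-30.0, 622.8, 7.9], [-25.0, 623.4, 9.2], [-20.0, 623.1, 9.5], [-15.0, 623.1, 8.8], [-10.0, 623.0, 7.7], [-5.0, 622.9, 7.8], [0.0, 623.3, 9.4], [5.0, 622.9, 9.7], [10.0, 622.7, 9.4], [15.0, 622.8, 8.1], [20.0, 622.5, 7.8], [25.0, 622.9, 9.9]]
mouth start -0.16510000000000008
slot end 0.020199999999999937
mark [0.46522549 0.04950437 0.076     ] 6<stdin>:33: RuntimeWarning: Mean of empty slice.
  ret = um.true_divide(
```

>>> arm_command(targets=[[[0,0,0.059],[11.7,28.4,0],0.32],[[0,0,0.059],[11.7,28.4,0],0.32],[[0,0,0.059],[11.7,28.4,0],0.32],[[0,0,0.059],[11.7,28.4,0],0.32],[[0,0,0.059],[11.7,28.4,0],0.32],[[0,0,0.059],[11.7,28.4,0],0.32],[[0,0,0.059],[11.7,28.4,0],0.32],[[0,0,0.059],[11.7,28.4,0],0.32]])

```text
t: 0.9
eef_pos: [0.2821, -0.4197, 0.4044]
ee_rot: [3.141, 0.0, -2.385]
force: [1.6, -0.1, -0.2]
width: 0.0596
```

>>> arm_command(targets=[[[0,0,0.059],[11.7,28.4,0],0.32],[[0,0,0.059],[11.7,28.4,0],0.32],[[0,0,0.059],[11.7,28.4,0],0.32],[[0,0,0.059],[11.7,28.4,0],0.32],[[0,0,0.059],[11.7,28.4,0],0.32],[[0,0,0.059],[11.7,28.4,0],0.32],[[0,0,0.059],[11.7,28.4,0],0.32],[[0,0,0.059],[11.7,28.4,0],0.32]])

```text
t: 1.7
eef_pos: [0.3756, -0.1925, 0.4046]
ee_rot: [3.141, 0.0, -1.912]
force: [0.2, -0.9, 0.8]
width: 0.0596
```

>>> arm_command(targets=[[[0,0,0.059],[11.7,28.4,0],0.32],[[0,0,0.059],[11.7,28.4,0],0.32],[[0,0,0.059],[11.7,28.4,0],0.32],[[0,0,0.059],[11.7,28.4,0],0.32],[[0,0,0.059],[11.7,28.4,-10],0.32],[[0,0,0.059],[11.7,28.4,-20],0.32],[[0,0,0.059],[11.7,28.4,-30],0.32],[[0,0,0.059],[11.7,28.4,-30],0.32]])

```text
t: 2.5
eef_pos: [0.4693, 0.0347, 0.314]
ee_rot: [-3.14, 0.001, -1.44]
force: [1.3, -0.4, -0.5]
width: 0.0596
```

>>> arm_command(targets=[[[0,0,0],[0,0,0],0.32],[[0,0,0],[0,0,0],0.32]])

```text
t: 2.7
eef_pos: [0.469, 0.0338, 0.3138]
ee_rot: [3.139, -0.001, -1.442]
force: [0.1, -0.5, 0.5]
width: 0.0596
```

```bash
python3 - <<'E'
from h import *
for n in("top","side"):
    p,d=grab_frame(n); np.savez(f"pics/{n}1.npz",p=p,d=d); 
    q=p[200:400,220:420] if n=="top" else p[100:300,150:400]
    cv2.imwrite(f"pics/{n}1.png",cv2.resize(q,None,fx=3,fy=3)[:,:,::-1])
E
```

```text
(no output)
```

View pics/side1.png

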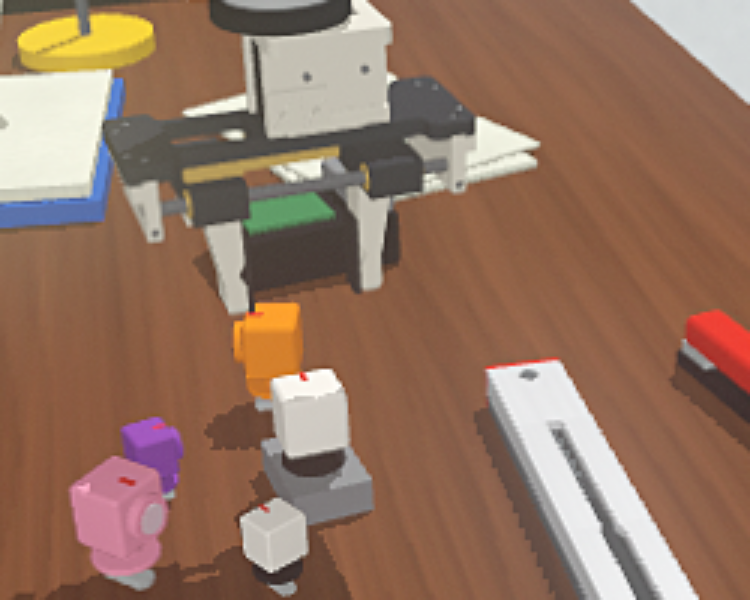

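View pics/top1.png

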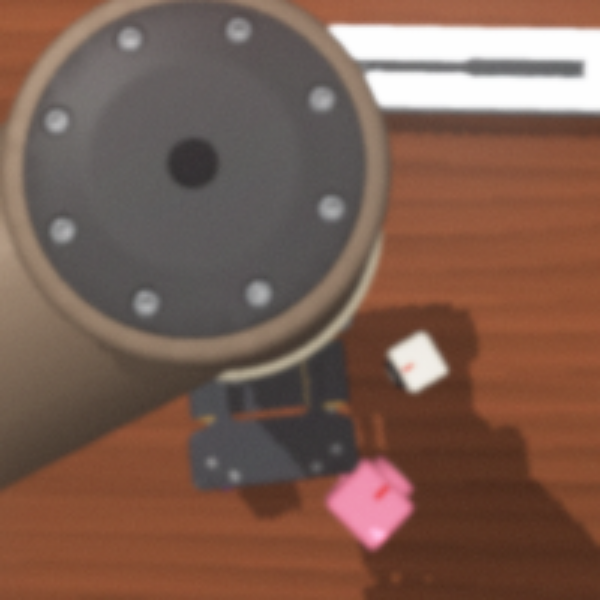

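>>> arm_command(targets=[[[0,0,0],[0,0,-20],0.32],[[0,0,0],[0,0,-20],0.32],[[0,0,0],[0,0,-20],0.32],[[0,0,0],[0,0,-15],0.32],[[0,0,0],[0,0,-12],0.32],[[0,0,0],[0,0,-10],0.32],[[0,0,0],[0,0,0],0.32]])

```text
t: 3.5
eef_pos: [0.4689, 0.0328, 0.2174]
ee_rot: [3.141, -0.0, -1.444]
force: [-0.5, 0.3, 0.5]
width: 0.0595
```

```bash
python3 - <<'E'
from h import *
for n in("side",):
    p,d=grab_frame(n); np.savez(f"pics/{n}2.npz",p=p,d=d); 
    q=p[150:310,160:380]
    cv2.imwrite(f"pics/{n}2.png",cv2.resize(q,None,fx=3.5,fy=3.5,interpolation=cv2.INTER_CUBIC)[:,:,::-1])
E
```

```text
(no output)
```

View pics/side2.png

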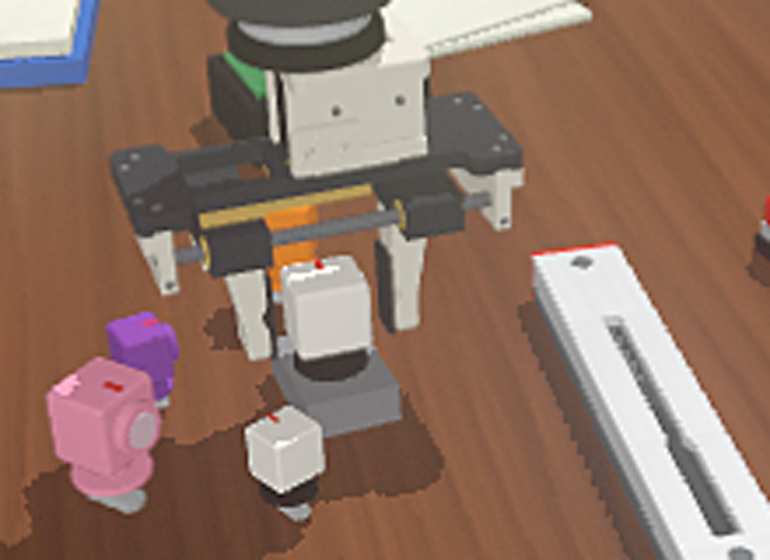

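>>> arm_command(targets=[[[0,0,0],[0.5,1.5,-1.5],0.32],[[0,0,0],[0,0,0],0.45],[[0,0,0],[0,0,0],0.5],[[0,0,0],[0,0,0],0.54],[[0,0,0],[0,0,0],0.6],[[0,0,0],[0,0,0],0.7],[[0,0,0],[0,0,0],0.7]], squeeze=8)

```text
t: 4.25
eef_pos: [0.4696, 0.0349, 0.2164]
ee_rot: [3.142, -0.0, -1.443]
force: [-0.9, 0.2, 5.6]
width: 0.04
```

>>> arm_command(targets=[[[0,0,0],[0,0,0],0.7],[[0,0,0],[0,0,0],0.7],[[0,0,0],[0,0,3],0.7],[[0,0,0],[0,0,5],0.7]], squeeze=30)

```text
t: 4.65
eef_pos: [0.4694, 0.0348, 0.224]
ee_rot: [3.141, -0.0, -1.443]
force: [-0.1, 0.2, -2.0]
width: 0.04
```

>>> arm_command(targets=[[[0,0,0],[0,0,10],0.7],[[0,0,0],[0,0,10],0.7],[[0,0,0],[0,0,15],0.7],[[0,0,0],[0,0,20],0.7],[[0,0,0],[0,0,0],0.7]])

```text
t: 5.15
eef_pos: [0.4706, 0.0353, 0.2823]
ee_rot: [-3.136, 0.001, -1.442]
force: [1.0, -0.1, -1.8]
width: 0.0401
```

```bash
python3 - <<'E'
from h import *
s=get_state();print(s["eef_pos"],s["force"],s["moment"],s["width"])
for n in("side",):
    p,d=grab_frame(n); np.savez(f"pics/{n}3.npz",p=p,d=d); 
    q=p[150:310,160:380]
    cv2.imwrite(f"pics/{n}3.png",cv2.resize(q,None,fx=3.5,fy=3.5,interpolation=cv2.INTER_CUBIC)[:,:,::-1])
E
```

```text
[0.47058834 0.03528326 0.2822781 ] [ 1.01209989 -0.05302349 -1.84359326] [0.03379473 0.01431798 0.02966082] 0.04010711927970047
```

View pics/side3.png

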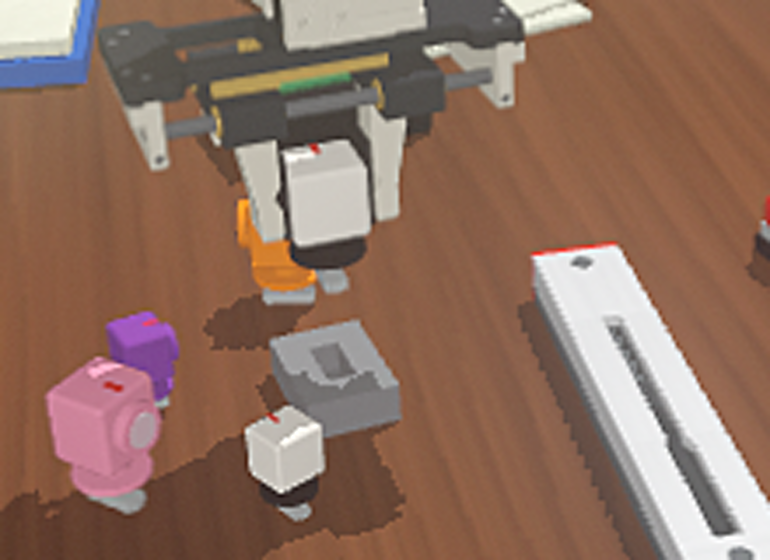

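>>> arm_command(targets=[[[0,0,-0.0166],[19,-21,0],0.7],[[0,0,-0.0166],[19,-21,0],0.7],[[0,0,-0.0166],[19,-21,0],0.7],[[0,0,-0.0166],[19,-21,0],0.7],[[0,0,-0.0166],[19,-21,0],0.7],[[0,0,-0.0166],[19,-21,0],0.7],[[0,0,-0.0166],[19,-21,0],0.7],[[0,0,-0.0166],[17.5,-20.5,0],0.7]])

```text
t: 6.0
eef_pos: [0.6206, -0.1336, 0.2781]
ee_rot: [3.14, 0.0, -1.577]
force: [1.0, -0.1, -2.8]
width: 0.04
```

>>> arm_command(targets=[[[0,0,0],[0,0,-15],0.7],[[0,0,0],[0,0,-15],0.7],[[0,0,0],[0,0,0],0.7],[[0,0,0],[0,0,0],0.7]])

```text
t: 6.4
eef_pos: [0.6199, -0.1326, 0.2486]
ee_rot: [3.14, -0.0, -1.576]
force: [0.1, 0.2, -2.2]
width: 0.0399
```

```bash
python3 - <<'E'
from h import *
for i in range(1):
  s=get_state();print(s["eef_pos"],s["ee_rot"],s["force"],s["moment"],s["width"])
for n in("side","top"):
    p,d=grab_frame(n); np.savez(f"pics/{n}4.npz",p=p,d=d); 
    q=p[190:340,280:430] if n=="side" else p[150:300,300:500]
    cv2.imwrite(f"pics/{n}4.png",cv2.resize(q,None,fx=4,fy=4,interpolation=cv2.INTER_CUBIC)[:,:,::-1])
E
```

```text
[ 0.6199449  -0.13259171  0.24859198] [ 3.13996812e+00 -2.44226234e-04 -1.57553579e+00] [ 0.0707165   0.23256764 -2.16528836] [ 0.06057334  0.0214607  -0.0246742 ] 0.0399322030317835
```

View pics/side4.png

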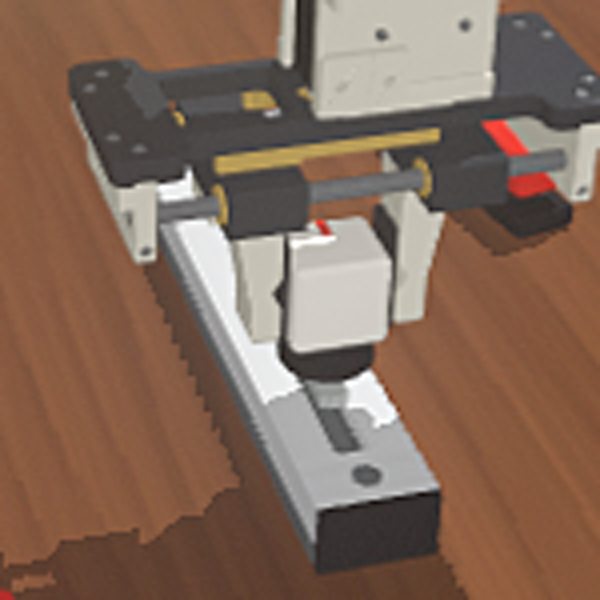

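View pics/top4.png

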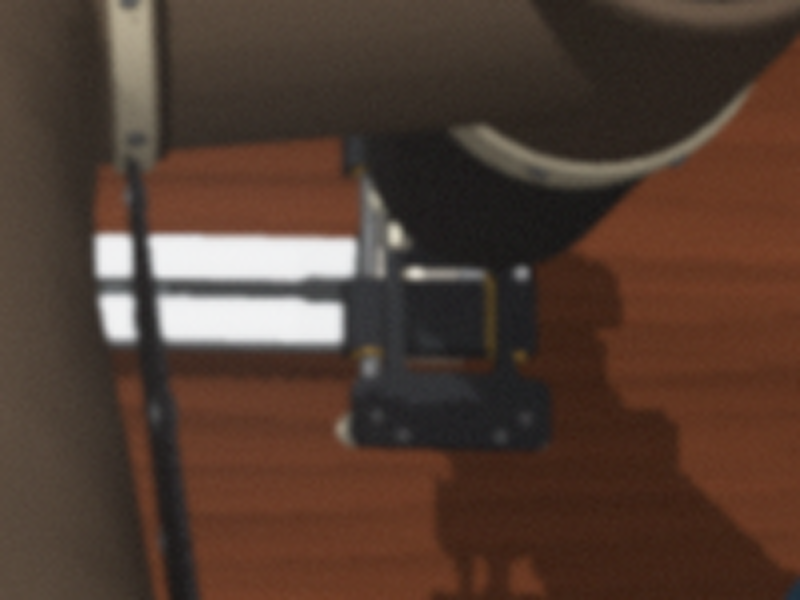

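```bash
python3 - <<'E'
from h import *
from scipy.ndimage import map_coordinates
f=np.load("pics/side4.npz");p=f["p"].astype(float);P=cloud("side",f["d"]);g=p.mean(2)
# face: bright pixels region
u0,u1,v0,v1=355,374,262,272
Q=P[v0:v1,u0:u1].reshape(-1,3);print("face y median",np.median(Q[:,1]),"x",np.median(Q[:,0]))
yb=np.median(Q[:,1])
for z in np.arange(.072,.106,.004):
    t=np.arange(.585,.655,.0001);uv=project("side",np.c_[t,np.full(len(t),yb),np.full(len(t),z)])
    v=map_coordinates(g,[uv[:,1],uv[:,0]],order=1);gr=np.gradient(v)
    l=(t<.612)&(t>.590);r=(t>.632)&(t<.65)
    print(round(z,3),t[l][np.argmax(gr[l])].round(4),t[r][np.argmin(gr[r])].round(4),((t[l][np.argmax(gr[l])]+t[r][np.argmin(gr[r])])/2).round(4))
# overlay model with TCP-based pose
ov=f["p"].copy(); big=cv2.resize(ov[190:340,280:430],None,fx=4,fy=4,interpolation=cv2.INTER_CUBIC)
def dr(X,col):
    uv=((project("side",X)-[280,190]+.5)*4).astype(int)
    cv2.polylines(big,[uv.reshape(-1,1,2)],True,col,1)
import sys
bx,by,bz=.6199+.0015,-.1326,.0882
for yy in(by-.018,):
    dr(np.array([[bx-.02,yy,bz-.02],[bx+.02,yy,bz-.02],[bx+.02,yy,bz+.02],[bx-.02,yy,bz+.02]]),(255,0,0))
a=np.linspace(0,6.28,60)
dr(np.c_[bx+.02*np.cos(a),by+.02*np.sin(a),np.full(60,bz-.034)],(0,255,0))
yy=by-.015
dr(np.array([[bx-.006,yy,bz-.05],[bx+.006,yy,bz-.05],[bx+.006,yy,bz-.044],[bx-.006,yy,bz-.044]]),(0,0,255))
# mouth expected
rx,ry=.6224,-.1325
dr(np.array([[rx-.0072,ry-.033,.03],[rx+.0072,ry-.033,.03],[rx+.0072,ry+.036,.03],[rx-.0072,ry+.036,.03]]),(255,255,0))
cv2.imwrite("pics/ov4.png",big[:,:,::-1])
E
```

```text
face y median -0.1509657211937817 x 0.6182806534630233
0.072 0.6026 0.6391 0.6208
0.076 0.5987 0.6405 0.6196
0.08 0.5977 0.6389 0.6183
0.084 0.5976 0.64 0.6188
0.088 0.5974 0.6384 0.6179
0.092 0.5973 0.6381 0.6177
0.096 0.5972 0.6392 0.6182
0.1 0.597 0.6406 0.6188
0.104 0.5982 0.639 0.6186
```

View pics/ov4.png

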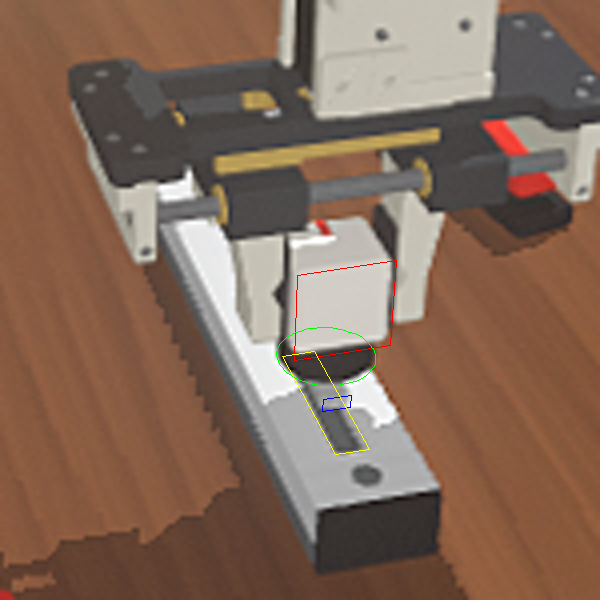

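```bash
python3 - <<'E'
from h import *
f=np.load("pics/side4.npz")
big=cv2.resize(f["p"][240:310,335:395],(720,840)[::1],interpolation=cv2.INTER_CUBIC)
big=cv2.resize(f["p"][243:308,338:388],None,fx=9,fy=9,interpolation=cv2.INTER_CUBIC)
cv2.imwrite("pics/z4.png",big[:,:,::-1]); print(big.shape)
E
```

```text
(585, 450, 3)
```

View pics/z4.png

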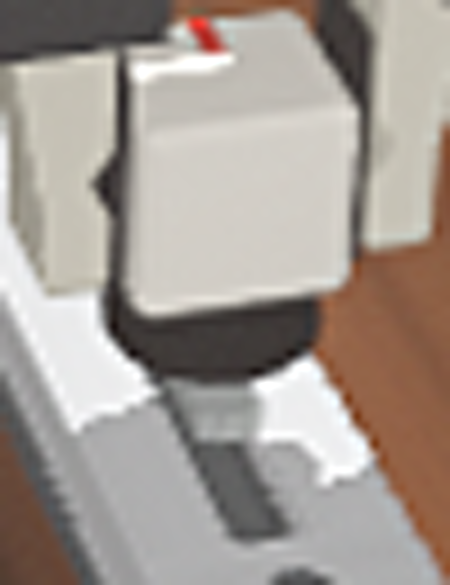

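```bash
cat >> h.py <<'E'
def onY(n,uv,y):
    c=camera_params(n)
    xy=cv2.undistortPoints(np.float64(uv).reshape(-1,1,2),c["mtx"],np.array([c["k1"],0,0,0.])).reshape(-1,2)
    r=np.c_[xy,np.ones(len(xy))]@R.from_euler("xyz",c["orientation"]).as_matrix().T
    return c["eye"]+r*((y-c["eye"][1])/r[:,1])[:,None]
E
python3 - <<'E'
from h import *
px=lambda c:np.array(c)/9.+[338,243]-.44
by=-.1326
print("face TL TR BR BL",onY("side",px([(135,138),(357,110),(352,290),(128,312)]),by-.018).round(4).tolist())
print("collar L R",onY("side",px([(105,322),(320,352)]),by).round(4).tolist())
print("foot bottom L R",onY("side",px([(192,442),(262,442)]),by-.0135).round(4).tolist())
# rail, from pictures: lips near the mouth in side: near-end of slot
print("slot near end L,R z=.03",onplane("side",px([(232,540),(290,535)]),.03).round(4).tolist())
print("rail corners?",onplane("side",px([(70,430),(375,455)]),.03).round(4).tolist())
E
```

```text
face TL TR BR BL [[0.5992, -0.1506, 0.1095], [0.6391, -0.1506, 0.1085], [0.6406, -0.1506, 0.0705], [0.5992, -0.1506, 0.0733]]
collar L R [[0.6012, -0.1326, 0.0583], [0.6426, -0.1326, 0.0439]]
foot bottom L R [[0.6138, -0.1461, 0.039], [0.6272, -0.1461, 0.0364]]
slot near end L,R z=.03 [[0.6157, -0.1639, 0.03], [0.6261, -0.1652, 0.03]]
rail corners? [[0.5975, -0.1259, 0.03], [0.6488, -0.1472, 0.03]]
```

>>> arm_command(targets=[[[0,0,0],[2.2,0,-3],0.7],[[0,0,0],[0,0,-3],0.7],[[0,0,0],[0,0,0],0.7]])

```text
t: 6.8
eef_pos: [0.6222, -0.1324, 0.2429]
ee_rot: [3.141, 0.0, -1.576]
force: [0.3, 0.8, -2.3]
width: 0.0401
```

```bash
python3 - <<'E'
from h import *
s=get_state();print(s["eef_pos"],s["ee_rot"],s["force"])
p,d=grab_frame("side"); np.savez("pics/side5.npz",p=p,d=d)
big=cv2.resize(p[243:308,338:398],None,fx=9,fy=9,interpolation=cv2.INTER_CUBIC)
cv2.imwrite("pics/z5.png",big[:,:,::-1])
E
```

```text
[ 0.62220753 -0.13243308  0.24292446] [ 3.14129802e+00  1.32762468e-04 -1.57553926e+00] [ 0.28315482  0.78511335 -2.29389801]
```

View pics/z5.png

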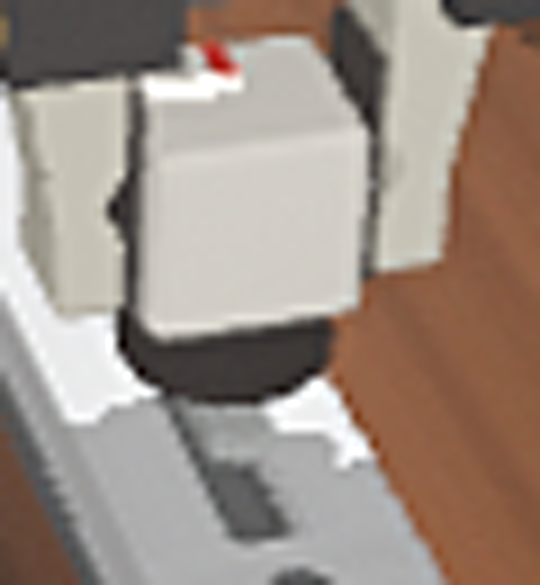

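>>> arm_command(targets=[[[0,0,0],[0,0,-1.5],0.7],[[0,0,0],[0,0,-1.5],0.7],[[0,0,0],[0,0,-1.5],0.7],[[0,0,0],[0,0,0],0.7]])

```text
t: 7.25
eef_pos: [0.6224, -0.1326, 0.2399]
ee_rot: [-3.141, -0.0, -1.575]
force: [-3.3, 0.9, 8.3]
width: 0.0401
```

```bash
python3 - <<'E'
from h import *
s=get_state();print(s["eef_pos"],s["ee_rot"],s["force"],s["moment"])
E
```

```text
[ 0.62244193 -0.13257083  0.23993825] [-3.14082322e+00 -3.72407970e-04 -1.57505422e+00] [-3.28712753  0.85697127  8.28339499] [ 0.5143709   1.38663524 -0.06921881]
```

>>> arm_command(targets=[[[0,0,0],[-0.8,0,0],0.7],[[0,0,0],[0,0,0],0.7],[[0,0,0],[0,0,0],0.7]])

```text
t: 7.55
eef_pos: [0.6221, -0.1326, 0.24]
ee_rot: [-3.139, -0.0, -1.575]
force: [-1.2, 0.9, 6.1]
width: 0.0401
```

```bash
python3 - <<'E'
from h import *
s=get_state();print(s["eef_pos"],s["ee_rot"],s["force"],s["moment"])
E
```

```text
[ 0.6220577  -0.13255299  0.24001334] [-3.13944126e+00 -3.09452540e-04 -1.57504686e+00] [-1.22554612  0.94422558  6.14326988] [0.36193781 0.62289445 0.02491248]
```

>>> arm_command(targets=[[[0,0,0],[1.2,0,0],0.7],[[0,0,0],[0.6,0,0],0.7],[[0,0,0],[0.6,0,0],0.7],[[0,0,0],[0,0,0],0.7]])

```text
t: 7.95
eef_pos: [0.6233, -0.1327, 0.2401]
ee_rot: [3.141, -0.0, -1.575]
force: [-6.2, 1.7, 12.3]
width: 0.0396
```

```bash
python3 - <<'E'
from h import *
s=get_state();print(s["eef_pos"],s["ee_rot"],s["force"],s["moment"])
E
```

```text
[ 0.62334769 -0.13268782  0.24006821] [ 3.14060903e+00 -4.68594021e-04 -1.57521001e+00] [-6.24518146  1.69439676 12.25317098] [ 0.71420364  2.71548189 -0.00641497]
```

>>> arm_command(targets=[[[0,0,0],[-1.2,0,0],0.7],[[0,0,0],[-1.2,0,0],0.7],[[0,0,0],[-0.8,0,0],0.7],[[0,0,0],[0,0,0],0.7]])

```text
t: 8.35
eef_pos: [0.6219, -0.1326, 0.2401]
ee_rot: [-3.138, -0.0, -1.575]
force: [2.3, 0.1, 7.4]
width: 0.0402
```

```bash
python3 - <<'E'
from h import *
s=get_state();print(s["eef_pos"],s["ee_rot"],s["force"],s["moment"])
E
```

```text
[ 0.62191243 -0.13258981  0.24011872] [-3.13762921e+00 -3.84259584e-04 -1.57486217e+00] [2.28734961 0.11439317 7.38184529] [ 0.04874864 -0.82136522  0.0142465 ]
```

```bash
python3 - <<'E'
from h import *
p,d=grab_frame("side"); np.savez("pics/side6.npz",p=p,d=d)
big=cv2.resize(p[265:308,338:388],None,fx=14,fy=14,interpolation=cv2.INTER_CUBIC)
cv2.imwrite("pics/z6.png",big[:,:,::-1])
E
```

```text
(no output)
```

View pics/z6.png

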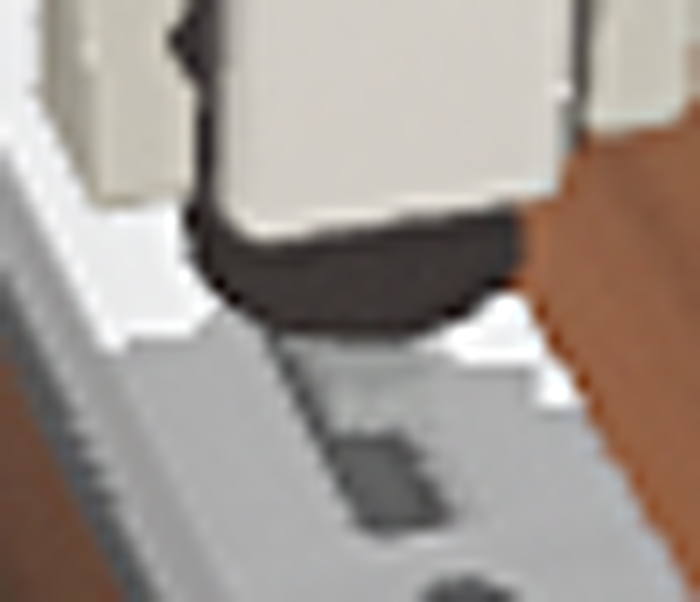

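>>> arm_command(targets=[[[0,0,0],[0,0,2],0.7],[[0,0,0],[-0.7,0,0],0.7],[[0,0,0],[0,0,-1],0.7],[[0,0,0],[0,0,-1],0.7],[[0,0,0],[0,0,-1],0.7],[[0,0,0],[0,0,0],0.7]])

```text
t: 9.0
eef_pos: [0.6199, -0.1326, 0.2371]
ee_rot: [3.141, 0.0, -1.576]
force: [1.1, -0.4, -3.2]
width: 0.0402
```

```bash
python3 - <<'E'
from h import *
s=get_state();print(s["eef_pos"],s["ee_rot"],s["force"],s["moment"])
E
```

```text
[ 0.61986213 -0.13256334  0.23707678] [ 3.14063987e+00  7.64861169e-06 -1.57566777e+00] [ 1.07479042 -0.3505477  -3.17524011] [ 0.04184051 -0.18544542 -0.0107952 ]
```

>>> arm_command(targets=[[[0,0,0],[0,0,-1.5],0.7],[[0,0,0],[0,0,-2],0.7],[[0,0,0],[0,0,-2],0.7],[[0,0,0],[0,0,0],0.7]])

```text
t: 9.4
eef_pos: [0.6199, -0.1326, 0.2317]
ee_rot: [3.141, 0.0, -1.576]
force: [0.3, -0.5, -2.3]
width: 0.0398
```

```bash
python3 - <<'E'
from h import *
s=get_state();print(s["eef_pos"],s["ee_rot"],s["force"],s["moment"])
E
```

```text
[ 0.619867   -0.13259528  0.23171214] [ 3.14090457e+00  1.23257412e-05 -1.57571558e+00] [ 0.32588601 -0.46946727 -2.30402744] [ 0.03558397  0.074546   -0.03056846]
```

>>> arm_command(targets=[[[0,0,0],[0,0,-2],0.7],[[0,0,0],[0,0,-2],0.7],[[0,0,0],[0,0,-1.5],0.7],[[0,0,0],[0,0,0],0.7]])

```text
t: 9.8
eef_pos: [0.6199, -0.1325, 0.2263]
ee_rot: [3.141, 0.0, -1.576]
force: [-1.2, 0.2, -2.4]
width: 0.0398
```

```bash
python3 - <<'E'
from h import *
s=get_state();print(s["eef_pos"],s["ee_rot"],s["force"],s["moment"])
E
```

```text
[ 0.61991975 -0.13254665  0.22633018] [ 3.14104426e+00  2.04807319e-06 -1.57556860e+00] [-1.22594894  0.1927152  -2.42403667] [0.09041576 0.02943259 0.04397495]
```

>>> arm_command(targets=[[[0,0,0],[0,0,-1],0.7],[[0,0,0],[0,0,-0.7],0.7],[[0,0,0],[0,0,0],0.7]])

```text
t: 10.1
eef_pos: [0.62, -0.1326, 0.2249]
ee_rot: [3.141, 0.0, -1.576]
force: [-0.7, -0.3, -2.9]
width: 0.0399
```

>>> arm_command(targets=[[[0,0,0],[0,0,-0.7],0.7],[[0,0,0],[0,0,0],0.7]])

```text
t: 10.3
eef_pos: [0.6201, -0.1326, 0.2244]
ee_rot: [-3.141, -0.0, -1.575]
force: [-0.5, 0.1, -0.9]
width: 0.0399
```

>>> arm_command(targets=[[[0,0,0],[0,0,1],0.7],[[0,0,0],[0.8,0,0],0.7],[[0,0,0],[0,0,0],0.7]])

```text
t: 10.6
eef_pos: [0.621, -0.1326, 0.2253]
ee_rot: [-3.141, 0.0, -1.576]
force: [-0.5, 0.2, -2.9]
width: 0.0396
```

>>> arm_command(targets=[[[0,0,0],[0.8,0,0],0.7],[[0,0,0],[0,0,0],0.7]])

```text
t: 10.8
eef_pos: [0.6217, -0.1326, 0.2252]
ee_rot: [3.142, -0.0, -1.576]
force: [0.2, -0.9, -2.4]
width: 0.0401
```

>>> arm_command(targets=[[[0,0,0],[0.8,0,0],0.7],[[0,0,0],[0,0,0],0.7]])

```text
t: 11.0
eef_pos: [0.6225, -0.1326, 0.2252]
ee_rot: [-3.142, -0.0, -1.576]
force: [0.0, -0.7, -2.6]
width: 0.0401
```

>>> arm_command(targets=[[[0,0,0],[0.7,0,0],0.7],[[0,0,0],[0,0,0],0.7]])

```text
t: 11.2
eef_pos: [0.6232, -0.1326, 0.2252]
ee_rot: [-3.142, -0.0, -1.576]
force: [1.0, 0.1, -1.8]
width: 0.0399
```

>>> arm_command(targets=[[[0,0,0],[0.7,0,0],0.7],[[0,0,0],[0,0,0],0.7]])

```text
t: 11.4
eef_pos: [0.6239, -0.1326, 0.2253]
ee_rot: [-3.141, -0.0, -1.576]
force: [0.7, -0.2, -2.4]
width: 0.0401
```

>>> arm_command(targets=[[[0,0,0],[0.7,0,0],0.7],[[0,0,0],[0,0,0],0.7]])

```text
t: 11.6
eef_pos: [0.6243, -0.1326, 0.2251]
ee_rot: [3.141, -0.0, -1.576]
force: [-0.8, -0.3, -1.3]
width: 0.04
```

>>> arm_command(targets=[[[0,0,0],[0.7,0,0],0.7],[[0,0,0],[0,0,0],0.7]])

```text
t: 11.8
eef_pos: [0.6246, -0.1326, 0.225]
ee_rot: [3.14, 0.0, -1.576]
force: [-5.1, -0.5, -0.8]
width: 0.0395
```

>>> arm_command(targets=[[[0,0,0],[-3,0,0],0.7],[[0,0,0],[-3,0,0],0.7],[[0,0,0],[-0.5,0,0],0.7],[[0,0,0],[0,0,0],0.7]])

```text
t: 12.2
eef_pos: [0.6188, -0.1325, 0.2255]
ee_rot: [-3.141, 0.0, -1.575]
force: [-0.8, -0.7, -1.1]
width: 0.0399
```

>>> arm_command(targets=[[[0,0,0],[-0.7,0,0],0.7],[[0,0,0],[0,0,0],0.7]])

```text
t: 12.4
eef_pos: [0.6181, -0.1326, 0.2253]
ee_rot: [-3.141, 0.0, -1.576]
force: [0.2, -0.8, -2.7]
width: 0.0397
```

>>> arm_command(targets=[[[0,0,0],[-0.7,0,0],0.7],[[0,0,0],[0,0,0],0.7]])

```text
t: 12.6
eef_pos: [0.6175, -0.1326, 0.2253]
ee_rot: [-3.141, -0.0, -1.576]
force: [0.5, 0.0, -3.0]
width: 0.0401
```

>>> arm_command(targets=[[[0,0,0],[-0.7,0,0],0.7],[[0,0,0],[0,0,0],0.7]])

```text
t: 12.8
eef_pos: [0.6171, -0.1325, 0.2254]
ee_rot: [-3.14, 0.0, -1.575]
force: [3.2, -0.5, -4.9]
width: 0.0397
```

>>> arm_command(targets=[[[0,0,0],[-0.7,0,0],0.7],[[0,0,0],[0,0,0],0.7]])

```text
t: 13.0
eef_pos: [0.6168, -0.1325, 0.2256]
ee_rot: [-3.139, 0.0, -1.575]
force: [5.8, -1.3, -4.7]
width: 0.0396
```

>>> arm_command(targets=[[[0,0,0],[4.7,0,0],0.7],[[0,0,0],[0,4,0],0.7],[[0,0,0],[0,4,0],0.7],[[0,0,0],[0,4,0],0.7],[[0,0,0],[0.1,4,0],0.7],[[0,0,0],[0,4,0],0.7],[[0,0,0],[0,4,0],0.7],[[0,0,0],[0,0,0],0.7]])

```text
t: 13.8
eef_pos: [0.6207, -0.108, 0.2253]
ee_rot: [-3.141, 0.0, -1.575]
force: [-0.1, 0.4, -2.2]
width: 0.0394
```

>>> arm_command(targets=[[[0,0,0],[0.1,4,0],0.7],[[0,0,0],[0,4,0],0.7],[[0,0,0],[0,4,0],0.7],[[0,0,0],[0,0,0],0.7]])

```text
t: 14.2
eef_pos: [0.6209, -0.0961, 0.2253]
ee_rot: [-3.141, 0.0, -1.575]
force: [-0.5, -0.6, -2.7]
width: 0.0401
```

>>> arm_command(targets=[[[0,0,0],[0.1,4,0],0.7],[[0,0,0],[0,4,0],0.7],[[0,0,0],[0,4,0],0.7],[[0,0,0],[0,0,0],0.7]])

```text
t: 14.6
eef_pos: [0.621, -0.084, 0.2253]
ee_rot: [-3.142, 0.0, -1.575]
force: [-0.0, 0.3, -2.2]
width: 0.04
```

>>> arm_command(targets=[[[0,0,0],[0,4,0],0.7],[[0,0,0],[0.1,4,0],0.7],[[0,0,0],[0,3,0],0.7],[[0,0,0],[0,2,0],0.7],[[0,0,0],[0,1,0],0.7],[[0,0,0],[0,1,0],0.7],[[0,0,0],[0,1,0],0.7],[[0,0,0],[0,0,0],0.7]])

```text
t: 15.4
eef_pos: [0.621, -0.0685, 0.2252]
ee_rot: [3.142, 0.0, -1.576]
force: [-0.5, 0.5, -2.2]
width: 0.04
```

>>> arm_command(targets=[[[0,0,0],[0,1,0],0.7],[[0,0,0],[0,1,0],0.7],[[0,0,0],[0,1,0],0.7],[[0,0,0],[0,1,0],0.7],[[0,0,0],[0,1,0],0.7]])

```text
t: 15.9
eef_pos: [0.621, -0.0635, 0.2253]
ee_rot: [3.142, -0.0, -1.576]
force: [0.2, -0.7, -1.3]
width: 0.0399
```

>>> arm_command(targets=[[[0,0,0],[0,1,0],0.7],[[0,0,0],[0,1,0],0.7],[[0,0,0],[0,1,0],0.7],[[0,0,0],[0,0,0],0.7]])

```text
t: 16.3
eef_pos: [0.621, -0.0604, 0.2253]
ee_rot: [-3.142, 0.0, -1.575]
force: [-0.2, -0.3, -2.5]
width: 0.04
```

>>> arm_command(targets=[[[0,0,0],[0,1,0],0.7],[[0,0,0],[0,1,0],0.7],[[0,0,0],[0,1,0],0.7]])

```text
t: 16.6
eef_pos: [0.621, -0.0575, 0.2253]
ee_rot: [-3.142, 0.0, -1.576]
force: [0.7, -1.1, -2.2]
width: 0.04
```

```bash
python3 - <<'E'
from h import *
s=get_state();print(s["eef_pos"],s["force"],s["moment"])
E
```

```text
[ 0.62103801 -0.05748679  0.22526478] [ 0.74196169 -1.11539879 -2.21236659] [0.05960767 0.11793561 0.0692291 ]
```

>>> arm_command(targets=[[[0,0,0],[0,1,0],0.7],[[0,0,0],[0,1,0],0.7],[[0,0,0],[0,1,0],0.7]])

```text
t: 16.9
eef_pos: [0.621, -0.0545, 0.2253]
ee_rot: [-3.142, 0.0, -1.576]
force: [-0.5, -0.0, -2.3]
width: 0.04
```

>>> arm_command(targets=[[[0,0,0],[0,1,0],0.7],[[0,0,0],[0,1,0],0.7],[[0,0,0],[0,1,0],0.7]])

```text
t: 17.2
eef_pos: [0.621, -0.0515, 0.2253]
ee_rot: [-3.142, 0.0, -1.576]
force: [-0.3, -0.1, -0.9]
width: 0.0398
```

>>> arm_command(targets=[[[0,0,0],[0,1,0],0.7],[[0,0,0],[0,1,0],0.7],[[0,0,0],[0,1,0],0.7]])

```text
t: 17.5
eef_pos: [0.621, -0.0487, 0.2253]
ee_rot: [3.141, -0.0, -1.575]
force: [0.1, -2.7, -2.0]
width: 0.04
```

>>> arm_command(targets=[[[0,0,0],[0,0,0],0.7]])

```text
t: 17.6
eef_pos: [0.621, -0.0487, 0.2253]
ee_rot: [3.141, -0.0, -1.575]
force: [0.8, -3.6, -3.3]
width: 0.04
```

>>> arm_command(targets=[[[0,0,0],[0,0,0],0.7]])

```text
t: 17.7
eef_pos: [0.6211, -0.0488, 0.2253]
ee_rot: [3.142, -0.0, -1.576]
force: [0.1, -2.8, -2.3]
width: 0.0398
```

```bash
python3 - <<'E'
from h import *
s=get_state();print(s["eef_pos"],s["force"],s["moment"])
E
```

```text
[ 0.62105492 -0.04876634  0.22526466] [ 0.13516793 -2.81419633 -2.31255123] [-1.02598924 -0.0915714   0.00531353]
```

>>> arm_command(targets=[[[0,0,0],[0,0.5,0],0.7],[[0,0,0],[0,0.5,0],0.7],[[0,0,0],[0,0,0],0.7],[[0,0,0],[0,0,0],0.7]])

```text
t: 18.1
eef_pos: [0.621, -0.0477, 0.2253]
ee_rot: [-3.142, -0.0, -1.576]
force: [0.7, -3.2, -3.2]
width: 0.0397
```

```bash
python3 - <<'E'
from h import *
s=get_state();print(s["eef_pos"],s["force"],s["moment"])
E
```

```text
[ 0.62104114 -0.04768362  0.22528236] [ 0.66302762 -3.22167343 -3.20867723] [-1.46971632 -0.16078485 -0.06089789]
```

>>> arm_command(targets=[[[0,0,-0.05],[0,0,0],0.7],[[0,0,-0.08],[0,0,0],0.7],[[0,0,-0.08],[0,0,0],0.7],[[0,0,0],[0,0,0],0.7]])

```text
t: 18.5
eef_pos: [0.6204, -0.0477, 0.2249]
ee_rot: [3.14, -0.001, -1.787]
force: [-1.3, -3.5, -2.3]
width: 0.04
```

```bash
python3 - <<'E'
from h import *
s=get_state();print(s["eef_pos"],s["ee_rot"],s["force"],s["moment"])
E
```

```text
[ 0.62043801 -0.04772344  0.22491601] [ 3.14001894e+00 -5.65648180e-04 -1.78694169e+00] [-1.32429067 -3.51090456 -2.28080754] [-1.4291194   0.7774841   0.02826621]
```

>>> arm_command(targets=[[[0,0,-0.1],[0,0,0],0.7],[[0,0,-0.1],[0,0,0],0.7],[[0,0,0],[0,0,0],0.7]])

```text
t: 18.8
eef_pos: [0.6207, -0.0476, 0.2251]
ee_rot: [3.141, -0.0, -1.985]
force: [-1.5, -3.2, -2.8]
width: 0.0399
```

```bash
python3 - <<'E'
from h import *
s=get_state();print(s["eef_pos"],s["ee_rot"],s["force"],s["moment"])
E
```

```text
[ 0.6207472  -0.04762769  0.22505786] [ 3.14088900e+00 -3.67975097e-04 -1.98506176e+00] [-1.49513298 -3.18317166 -2.75891557] [-1.39249782  0.56761818 -0.02027669]
```

>>> arm_command(targets=[[[0,0,-0.12],[0,0,0],0.7],[[0,0,-0.12],[0,0,0],0.7],[[0,0,-0.12],[0,0,0],0.7],[[0,0,0],[0,0,0],0.7]])

```text
t: 19.2
eef_pos: [0.6211, -0.0475, 0.2253]
ee_rot: [-3.142, 0.0, -2.343]
force: [-0.9, -1.8, -2.6]
width: 0.0397
```

```bash
python3 - <<'E'
from h import *
s=get_state();print(s["eef_pos"],s["ee_rot"],s["force"],s["moment"])
E
```

```text
[ 0.62110169 -0.0474548   0.2252729 ] [-3.14154983e+00  3.42782205e-04 -2.34334426e+00] [-0.86311751 -1.75843717 -2.64916401] [-0.98284308  0.16064873  0.03423434]
```

Turning freely. About 0.80 rad left.

>>> arm_command(targets=[[[0,0,-0.12],[0,0,0],0.7],[[0,0,-0.12],[0,0,0],0.7],[[0,0,-0.12],[0,0,0],0.7],[[0,0,-0.12],[0,0,0],0.7],[[0,0,0],[0,0,0],0.7]])

```text
t: 19.7
eef_pos: [0.6214, -0.047, 0.2255]
ee_rot: [3.141, 0.001, -2.821]
force: [-0.2, 1.0, -1.9]
width: 0.0395
```

```bash
python3 - <<'E'
from h import *
s=get_state();print(s["eef_pos"],s["ee_rot"],s["force"],s["moment"])
E
```

```text
[ 0.62143998 -0.04704412  0.22547666] [ 3.14133081e+00  1.44791093e-03 -2.82137722e+00] [-0.16171109  0.97639169 -1.91496055] [ 0.03554694 -0.00724957  0.00954873]
```

>>> arm_command(targets=[[[0,0,-0.11],[0,0,0],0.7],[[0,0,-0.11],[0,0,0],0.7],[[0,0,-0.1],[0,0,0],0.7],[[0,0,0],[0,0,0],0.7]])

```text
t: 20.1
eef_pos: [0.6213, -0.0473, 0.2254]
ee_rot: [3.141, 0.001, -3.14]
force: [-0.5, -0.6, -2.4]
width: 0.04
```

```bash
python3 - <<'E'
from h import *
s=get_state();print(s["eef_pos"],s["ee_rot"],s["force"],s["moment"],s["q"])
E
```

```text
[ 0.62128739 -0.04726278  0.22538017] [ 3.14115980e+00  7.98619491e-04 -3.14004185e+00] [-0.48510451 -0.61046575 -2.36044316] [-0.00559694 -0.02008638  0.00425723] [ 2.36900299e-01  4.38559802e-01 -3.17628908e-01 -3.22892056e-04
 -8.13730105e-01 -1.80592399e+00]
```

>>> arm_command(targets=[[[0,0,-0.006],[0,0,-0.6],0.7],[[0,0,0],[0,0,-0.5],0.7],[[0,0,0],[0,0,0],0.7]])

```text
t: 20.4
eef_pos: [0.6212, -0.0474, 0.2244]
ee_rot: [3.141, 0.001, 3.134]
force: [-0.4, 0.7, -0.0]
width: 0.0395
```

```bash
python3 - <<'E'
from h import *
s=get_state();print(s["eef_pos"],s["ee_rot"],s["force"],s["moment"])
E
```

```text
[ 0.62120312 -0.04743023  0.22442684] [3.14143300e+00 6.06242896e-04 3.13448460e+00] [-0.40907147  0.68276469 -0.04141862] [0.26509446 0.15962496 0.001163  ]
```

>>> arm_command(targets=[[[0,0,0],[0,0,0],0.53],[[0,0,0],[0,0,0],0.5],[[0,0,0],[0,0,0],0.45],[[0,0,0],[0,0,0],0.35],[[0,0,0],[0,0,0],0.3],[[0,0,0],[0,0,0],0.3]], squeeze=5)

```text
t: 21.0
eef_pos: [0.621, -0.0476, 0.2242]
ee_rot: [-3.142, 0.0, 3.132]
force: [-0.9, 0.4, 0.6]
width: 0.0606
```

```bash
python3 - <<'E'
from h import *
s=get_state();print(s["eef_pos"],s["ee_rot"],s["force"],s["moment"],s["width"])
p,d=grab_frame("side"); np.savez("pics/side7.npz",p=p,d=d)
big=cv2.resize(p[180:300,300:420],None,fx=5,fy=5,interpolation=cv2.INTER_CUBIC)
cv2.imwrite("pics/z7.png",big[:,:,::-1])
E
```

```text
[ 0.62104151 -0.04760525  0.22415725] [-3.14159233e+00  2.90629909e-06  3.13165517e+00] [-0.93322832  0.43723345  0.55866579] [0.0049397  0.01012983 0.02102484] 0.060571038896321504
```

View pics/z7.png

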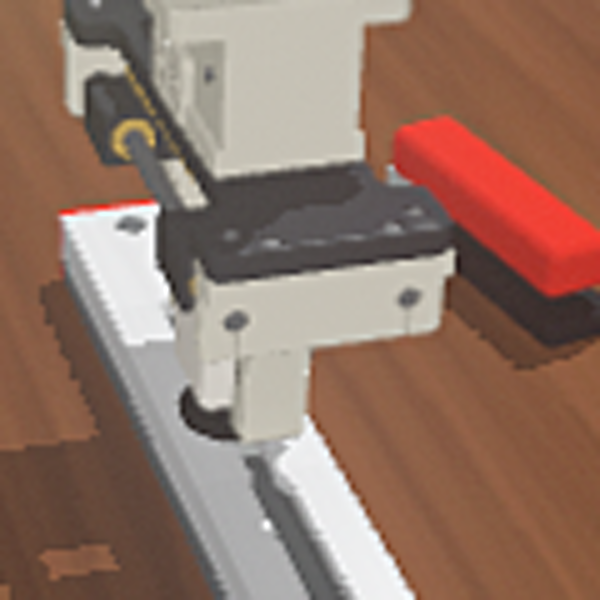

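>>> arm_command(targets=[[[0,0,0],[0,0,5],0.3],[[0,0,0],[0,0,10],0.3],[[0,0,0],[0,0,20],0.3],[[0,0,0],[0,0,30],0.3],[[0,0,0],[0,0,40],0.3],[[0,0,0],[0,0,40],0.3]])

```text
t: 21.65
eef_pos: [0.6207, -0.0477, 0.3714]
ee_rot: [-3.141, 0.0, 3.132]
force: [0.5, 1.3, -0.2]
width: 0.0617
```

>>> arm_command(targets=[[[0,0,0],[-20,40,0],0.3],[[0,0,0],[-20,40,0],0.3],[[0,0,0],[-20,40,0],0.3],[[0,0,0],[-20,40,0],0.3],[[0,0,0],[-20,40,0],0.3],[[0,0,0],[-20,40,0],0.3],[[0,0,0],[0,0,0],0.3]])

```text
t: 22.35
eef_pos: [0.4992, 0.196, 0.3706]
ee_rot: [3.14, 0.002, 3.136]
force: [-0.6, -0.2, 0.1]
width: 0.0614
```

```bash
python3 - <<'E'
from h import *
s=get_state();print(s["t"],s["eef_pos"],s["force"],s["width"])
for n in("side","top"):
    p,d=grab_frame(n); np.savez(f"pics/{n}8.npz",p=p,d=d)
    q=p[180:310,280:440] if n=="side" else p[130:330,220:460]
    cv2.imwrite(f"pics/{n}8.png",cv2.resize(q,None,fx=4 if n=="side" else 3,fy=4 if n=="side" else 3,interpolation=cv2.INTER_CUBIC)[:,:,::-1])
    P=cloud(n,d);x,y,z=np.moveaxis(P,2,0)
    m=(z>.078)&(z<.09)&(x>.58)&(x<.66)&(y>-.1)&(y<.0)
    print(n,m.sum(),rect(m,P),np.median(z[m]))
E
```

```text
22.35 [0.49923258 0.19598227 0.37056376] [-0.56257841 -0.21878841  0.11543646] 0.061379932419906975
side 323 ((626.5975341796875, -50.570899963378906), (43.1530876159668, 41.11118698120117), 1.0177223682403564) 0.08490572595946227
top 423 ((624.0289306640625, -48.07997131347656), (41.324867248535156, 38.38705825805664), 0.3728764057159424) 0.0835970485727725
```

View pics/side8.png

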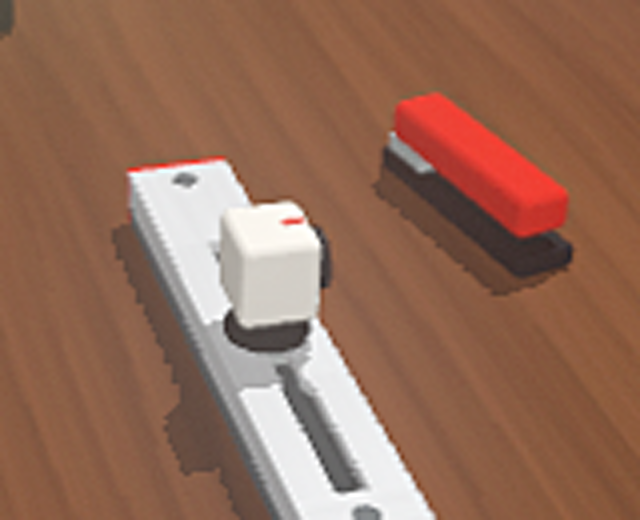

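View pics/top8.png

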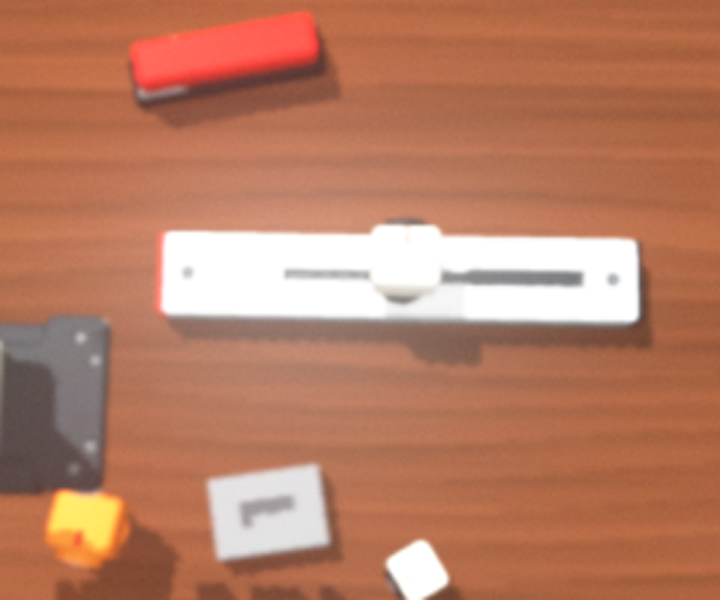

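The side picture shows the webcam upright with its collar flat on the rail, at crop (270,265). In the top picture, at crop (405,262), the lens points to the far side, squarely across the rail. The top face reads z 0.084–0.085 against 0.084 expected, and the stapler looks unmoved.

```bash
python3 - <<'E'
from station import *
print(job_done())
E
```

```text
the job is handed in; nothing more can be done
None
```

The white webcam is locked on the rail with the lens looking across to the far side, away from the robot. I handed the job in at about 22.5 s of the 64 s allowed; `job_done()` gives no verdict.

**What I did:**
- **Into the mouth:** I lifted the webcam out of the dock and dropped the foot into the slot's wide mouth with the lens towards the red end. The first try rested on a slot lip because I was about 1–2 mm off; contact reached about 15 N before I shifted and it went in freely.
- **To the stop:** I felt both sides of the slot to centre it, with about 6 N of side force, then slid it along until the buffer met it. I pressed that in by an estimated 1–1.5 mm (3–3.7 N).
- **Lock and release:** I turned it 90° clockwise with almost no resisting torque, lowered the collar onto the rail, released it and moved the arm clear.

**Last checks:**
- **Height:** the top of the webcam reads z = 83.6 mm from the top camera and 84.9 mm from the side camera. It should be 84 mm with the collar flat.
- **Angle:** the tool was within about 0.2° of square to the rail just before release. The top-camera box fit deviates by about 0.4° and the coarser side-camera fit by about 1°, both within measuring noise.
- **Cameras:** they disagreed with each other by about 2–3 mm in position, roughly their stated calibration error.
- **Other items:** the stapler and rail look undisturbed in the last pictures. I did not look at the scanner or pen cup again at the end, but nothing went near them.

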